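# Shut the vial cases for the outreach round

## Task

Get both vial cases on the clinic desk ready to carry: slide each yellow vial rack fully home into its case, then swing each cover down and press it until its catches click and it stays flat shut by itself. Leave the other things on the desk where they are.

Things in the scene. Friction and masses are not known exactly. Their poses are not given: they have to be found in the camera images.
- blue_case: fixed grey vial case, blue stripe and cover, 150 (x) x 100 (y) x 60 mm high; origin under its centre on the desk, +x to its back. An open-topped channel: floor 6 mm thick, side walls 6 mm (88 mm between them), back wall's inner face at x = +69 mm, front (x = -75 mm) open
- blue_rack: loose yellow rack in the blue case, sticking out of its open front: block 142 (x) x 84 (y) x 38 mm, eight amber vials rising to 50 mm, about 0.3 kg; origin at the centre of its underside, 6 mm above the desk; axes as the case's. Fully home, against the back wall, its origin is at x = -2 mm of the case, its front 2 mm inside the side walls' front ends
- blue_cover (a joint): angle of the blue cover, rad: 0 = shut flat, grows as it opens (1.57 = upright); starts standing open, leaning forward. A light spring and hinge friction hold it where it is; let go near shut it springs up to about 0.35. In the last 0.12 rad two side ball catches click over (about 10 N at the pad); then it stays below 0.03 by itself
- blue_pad (a point): white thumb pad on the outer face of the blue cover near its free edge, the place to press: 130 mm from the hinge line, on the centre line, 6 mm out from the hinge plane. x runs along the cover to the hinge, z is the outer normal. Shut, it is 66 mm above the desk
- blue_hinge (a point): middle of the blue cover's hinge line, which runs along the case's y at x = +75 mm, z = 60 mm of the case; axes as the case's. The cover is a plate 5 mm thick, 116 mm wide, reaching 158 mm from here, with a 36 mm lip along its free edge and side ears; shutting, the lip passes just in front of a rack that is home but lands on one that sticks out more than 6 mm
- red_case: fixed grey vial case, red stripe and cover, 150 (x) x 100 (y) x 60 mm high; origin under its centre on the desk, +x to its back. An open-topped channel: floor 6 mm thick, side walls 6 mm (88 mm between them), back wall's inner face at x = +69 mm, front (x = -75 mm) open
- red_rack: loose yellow rack in the red case, sticking out of its open front: block 142 (x) x 84 (y) x 38 mm, eight amber vials rising to 50 mm, about 0.3 kg; origin at the centre of its underside, 6 mm above the desk; axes as the case's. Fully home, against the back wall, its origin is at x = -2 mm of the case, its front 2 mm inside the side walls' front ends
- red_cover (a joint): angle of the red cover, rad: 0 = shut flat, grows as it opens (1.57 = upright); starts standing open, leaning forward. A light spring and hinge friction hold it where it is; let go near shut it springs up to about 0.35. In the last 0.12 rad two side ball catches click over (about 10 N at the pad); then it stays below 0.03 by itself
- red_pad (a point): white thumb pad on the outer face of the red cover near its free edge, the place to press: 130 mm from the hinge line, on the centre line, 6 mm out from the hinge plane. x runs along the cover to the hinge, z is the outer normal. Shut, it is 66 mm above the desk
- red_hinge (a point): middle of the red cover's hinge line, which runs along the case's y at x = +75 mm, z = 60 mm of the case; axes as the case's. The cover is a plate 5 mm thick, 116 mm wide, reaching 158 mm from here, with a 36 mm lip along its free edge and side ears; shutting, the lip passes just in front of a rack that is home but lands on one that sticks out more than 6 mm
- pill_jar: white-capped pill jar, 52 mm across, 75 mm high, between the cases, a bystander; origin at the centre of its underside
- glove_box: green glove box 120 x 220 x 75 mm at the back of the desk, a bystander; origin at the centre of its underside
- sanitiser: bottle 64 mm across, 170 mm high, at the back, a bystander; origin at the centre of its underside
- register: red-covered register book 214 x 304 x 25 mm, on the left, a bystander; origin at the centre of its underside
- phone: black phone 75 x 155 x 9 mm, on the right, a bystander; origin at the centre of its underside
- pen_cup: steel cup 76 mm across, 100 mm high, back left, a bystander; origin at the centre of its underside
- dish: steel instrument dish 100 x 200 x 30 mm, on the right, a bystander; origin at the centre of its underside

How it is judged (in metres and radians):
At the end, for the whole second after the job is handed in: Both covers are held shut by their catches (joint below 0.04 rad), with both racks level and at rest against the back wall of their cases (rack origin at x above -9 mm in the case frame, i.e. within 7 mm of fully home) (value of joint each of blue_cover, red_cover below 0.04 rad and x of blue_rack in the frame of blue_case above -0.009 m and angle between each of blue_rack, red_rack's own z axis and vertical below 0.1 rad and linear speed of each of blue_rack, red_rack below 0.02 m/s and x of red_rack in the frame of red_case above -0.009 m); the robot touches nothing.
It fails at once if a bystander is shifted by more than 30 mm or knocked over (distance of any of pill_jar, glove_box, sanitiser, register, phone, pen_cup, dish from where it was at the start of the episode above 0.03 m or angle between any of pill_jar, glove_box, sanitiser, register, phone, pen_cup, dish's own z axis and vertical above 0.5 rad).
It also fails if it takes over 72 s, if anything falls off the work surface, if the arm or the gripper's body presses on something with over 40 N, if the wrist force passes 120 N, or if a joint passes its speed limit or range.

## Robot

A 6-joint arm with a two-finger parallel gripper is mounted at the origin on the work surface. World frame = base frame: x ahead of the robot, y to its left, z up, the work surface at z = 0. Lengths are in m, angles in degrees, forces in N, time in s.
With the tool pointing down it reaches from about 0.4 to 0.825 m from the base axis. Payload 7 kg.
Tool frame: the origin (TCP) lies midway between the tips of the shut fingers; the grasp point (between the pads) lies 19 mm behind it; z points along the fingers, y is the direction in which the jaws open and shut (so a half turn about z gives the same grasp; the last joint's range is limited). The gripper opens to 88 mm and grips with 3 to 60 N. Pads are 19 mm wide; open, the fingers measure 130 mm over their backs; the gripper's body (78 mm by 193 mm) begins 47 mm behind the grasp point.
Start: joints at [91.278, 20.546, 0.682, 0, -70.136, -16.507], TCP at [0.177, 0.651, 0.227] pointing down, gripper open.
Joint ranges: [-176.03, 176.03], [-82.01, 121.73], [-58.28, 71.71], [-173.87, 95.51], [-174.79, -0.11], [-173.66, 173.66]. Speed limits (degrees/s): [136.94, 136.94, 172.46, 180, 180, 180].

## Interface

Orientations are given as [roll, pitch, yaw] about the fixed x, y, z axes, in that order (R = Rz(yaw) Ry(pitch) Rx(roll)).
In Python, from plant import ctrl gives the robot as it stands. The module is installed in compiled form; this text tells all that it offers.
- The arm moves only by the tool arm_command, never from a script. Its argument "targets" is a list that holds one entry, the list of rows, each a list of 7 numbers: the turn, a rotation vector about the world's x, y, z in rad, then the shift along the world's x, y, z in cm, then the opening, from 0 (shut) to 1 (fully open). A call has 1 to 8 rows; each row is the pose to reach, as a shift and turn from the pose commanded when the call began; what a row does not reach only later rows make up. A row lasts 1/12 s, in which the tool goes at most 41.7 mm and 7.16 degrees, less where a joint would pass 70% of its speed; a pose out of reach is approached as far as the arm can. A call with a gripper value outside its range is refused whole. The fingers move at their own pace and stop on an object; the grip force is fixed at half the most. Time passes only in rows, so rows that repeat a pose let the fingers close. It gives the time, the measured TCP pose, the force and the opening at its end, in the units of the state.
- ctrl.get_obs(): the state, without advancing time (a new reading comes with each control period).
- ctrl.snapshot(name): name is "scene" or "top" or "wrist"; returns the picture (480x640x3 uint8, blue, green, red); there is no depth.
- ctrl.camera_model(name): a dict with "K" (3x3 intrinsics, pixels), "distortion" ([k1, k2, p1, p2, k3] as OpenCV has them; the pictures are not rectified), "xyz" and "rotation" of the camera in the world. Camera axes: x right, y up, looking along -z (the intrinsics and any distortion apply to the point x, -y, -z); pixel columns grow to the right and rows downward; lengths in m; the calibration is good to about 2 mm. A picture is of the moment at which its call begins: read the wrist's pose just before it. camera_model takes no time and is no camera call; for the wrist camera it gives the pose at the moment of the call.
- ctrl.close_job(): hands the job in, once; it reports no verdict.
The state is a dict: "clock": time; "joint_pos": joint angles; "qvel": joint speeds; "tau": joint torques, N m; "tool_pos": TCP position; "orientation": TCP orientation; "force": force on the tool from outside, world axes, zero at the start; "moment": the same for the moment, N m; "opening": finger opening in m.
Only numpy, scipy, OpenCV 4.12 (cv2) and the standard library are available. Lean on these libraries where they do the work, as an engineer would, in place of code of your own. Each camera call takes 0.05 s, during which the arm holds its last target. There are 200 camera calls.

## Working session

There is one attempt and no reset: what is moved stays moved. The work goes in short steps, Python scripts to look and compute and a tool call to move; the robot and the scene stay as the last step left them, time stands still between calls to the robot, and variables do not carry over. Pictures are saved under pics/ and viewed, about 8 in all and at most 12, crops included, and the job is handed in when it is done.

Besides the shell and the picture viewer there is one more tool, called as name(argument=value, ...) on one line, values as JSON. arm_command: Moves the arm, as the interface text tells. Its arguments: {"type":"object","properties":{"targets":{"type":"array","items":{"type":"array","items":{"type":"array","items":{"type":"number"}}}}},"required":["targets"]}

```bash
mkdir -p pics
python3 - <<'E'
from plant import ctrl
import cv2,numpy as np
np.set_printoptions(precision=4,suppress=True)
print(ctrl.get_obs())
for n in("scene","top"):
    cv2.imwrite(f"pics/{n}0.png",ctrl.snapshot(n)); print(n,ctrl.camera_model(n))
E
```

```text
{'clock': 0.0, 'joint_pos': array([ 91.2796,  20.5916,   0.6339,  -0.0178, -70.1374, -16.5052]), 'qvel': array([ 0.0029,  0.1662, -0.0442,  0.068 ,  0.0401, -0.0964]), 'tau': array([ -0.0022, -58.2724,  29.3054,   6.9975,   0.0068,  -0.0002]), 'tool_pos': array([0.1772, 0.6508, 0.2256]), 'orientation': array([179.9041,  -0.0109, -15.2317]), 'force': array([ 0.5135, -0.7547,  1.391 ]), 'moment': array([0.0294, 0.0198, 0.0538]), 'opening': 0.08763290737141369}
scene {'K': array([[608.7347,   0.    , 328.2339],
       [  0.    , 608.7347, 234.9006],
       [  0.    ,   0.    ,   1.    ]]), 'distortion': array([-0.1252,  0.    ,  0.    ,  0.    ,  0.    ]), 'xyz': array([ 1.1162, -1.2195,  1.2052]), 'rotation': array([50.6457, -0.1403, 22.2182])}
top {'K': array([[620.4372,   0.    , 313.2017],
       [  0.    , 620.4372, 246.6863],
       [  0.    ,   0.    ,   1.    ]]), 'distortion': array([-0.178,  0.   ,  0.   ,  0.   ,  0.   ]), 'xyz': array([0.4598, 0.0655, 1.6291]), 'rotation': array([  4.9322,  -1.2495, -91.0035])}
```

View pics/top0.png

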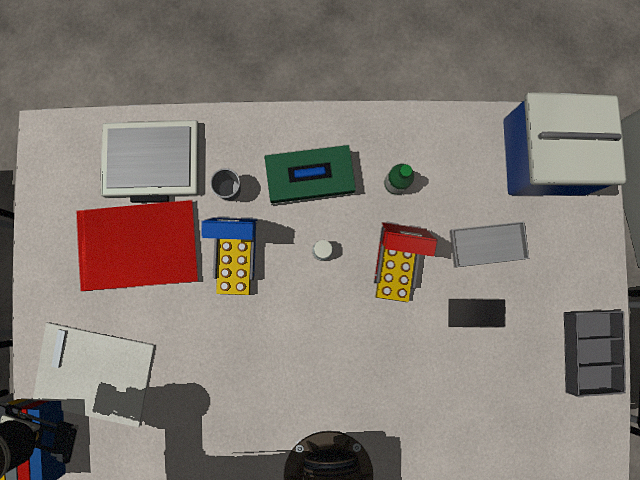

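View pics/scene0.png

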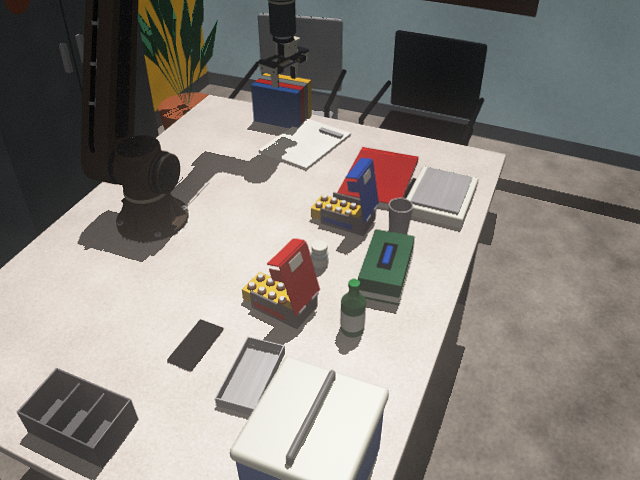

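The top view shows the blue case at about (235,255) and the red at about (400,260), with racks protruding toward the robot. The jar is at (322,250). In the scene view, the white pads sit at about (366,176) on blue and (296,266) on red. Next I'll measure.

```bash
cat > h.py <<'E'
import cv2,numpy as np
from plant import ctrl
from scipy.spatial.transform import Rotation as R
np.set_printoptions(precision=4,suppress=True)
F=np.diag([1,-1,-1.])
class Cam:
    def __init__(s,n):
        m=ctrl.camera_model(n); s.K=m["K"];s.d=m["distortion"];s.c=np.array(m["xyz"])
        s.R=R.from_euler("xyz",m["rotation"],degrees=True).as_matrix()@F   # cv cam -> world
    def ray(s,uv):
        p=cv2.undistortPoints(np.float64(uv).reshape(-1,1,2),s.K,s.d)[:,0]
        return np.c_[p,np.ones(len(p))]@s.R.T
    def plane(s,uv,z):
        r=s.ray(uv); return s.c+r*((z-s.c[2])/r[:,2])[:,None]
    def proj(s,X):
        Rw=s.R.T; return cv2.projectPoints(np.float64(X).reshape(-1,1,3),cv2.Rodrigues(Rw)[0],-Rw@s.c,s.K,s.d)[0][:,0]
E
python3 - <<'E'
from h import *
t=Cam("top");im=cv2.imread("pics/top0.png");hsv=cv2.cvtColor(im,cv2.COLOR_BGR2HSV)
m=cv2.inRange(hsv,(18,120,80),(35,255,255))
n,l,st,ce=cv2.connectedComponentsWithStats(m)
for i in range(1,n):
    if st[i,4]<200: continue
    x,y,w,h=st[i,:4]; c=cv2.findContours((l==i).astype(np.uint8),cv2.RETR_EXTERNAL,cv2.CHAIN_APPROX_NONE)[0][0]
    hull=cv2.convexHull(c)[:,0]
    box=cv2.boxPoints(cv2.minAreaRect(hull)); P=t.plane(box,.044)
    print(st[i],"\n",np.c_[box,P]); 
    g=im[y-3:y+h+3,x-3:x+w+3]; s=cv2.inRange(cv2.cvtColor(g,cv2.COLOR_BGR2HSV),(0,0,120),(180,90,255))
    nn,_,s2,c2=cv2.connectedComponentsWithStats(s)
    ok=[k for k in range(1,nn) if 15<s2[k,4]<130 and 3<c2[k,0]<w+3 ]
    uv=c2[ok]+[x-3,y-3]; print("vials\n",np.c_[uv,s2[ok,4],t.plane(uv,.056)])
a=cv2.resize(im[205:310,190:265],None,fx=5,fy=5,interpolation=2);b=cv2.resize(im[205:310,365:445],None,fx=5,fy=5,interpolation=2)
cv2.imwrite("pics/c1.png",np.hstack([a,b]))
s=cv2.imread("pics/scene0.png")
cv2.imwrite("pics/c2.png",np.hstack([cv2.resize(s[150:245,300:390],None,fx=4.4,fy=4.4,interpolation=2),cv2.resize(s[235:330,237:327],None,fx=4.4,fy=4.4,interpolation=2)]))
E
```

```text
[ 216  239   35   56 1148] 
 [[215.5569 292.9754   0.4812   0.28     0.044 ]
 [218.6092 238.0338   0.6221   0.2713   0.044 ]
 [251.0092 239.8338   0.6161   0.1879   0.044 ]
 [247.9569 294.7754   0.4755   0.1971   0.044 ]]
vials
 [[225.5    245.5     32.       0.6015   0.2522   0.056 ]
 [241.3889 246.0278  36.       0.5995   0.2116   0.056 ]
 [225.     259.      35.       0.567    0.2537   0.056 ]
 [240.7429 259.4857  35.       0.5652   0.2135   0.056 ]
 [224.4848 272.3939  33.       0.533    0.2552   0.056 ]
 [240.25   272.9444  36.       0.531    0.2151   0.056 ]
 [223.8529 285.6176  34.       0.4994   0.2571   0.056 ]
 [239.5588 286.3235  34.       0.4971   0.2172   0.056 ]]
[ 376  249   40   53 1082] 
 [[375.16   296.88     0.4645  -0.1278   0.044 ]
 [382.08   248.44     0.5887  -0.1488   0.044 ]
 [415.26   253.18     0.575   -0.2349   0.044 ]
 [408.34   301.62     0.4506  -0.2133   0.044 ]]
vials
 [[392.     251.4167  24.       0.5796  -0.1726   0.056 ]
 [406.913  253.913   23.       0.5726  -0.2109   0.056 ]
 [390.1143 263.8857  35.       0.5478  -0.1668   0.056 ]
 [405.4848 266.3939  33.       0.5407  -0.2063   0.056 ]
 [388.2353 277.2647  34.       0.5137  -0.1611   0.056 ]
 [403.6875 279.4375  32.       0.5074  -0.2007   0.056 ]
 [386.5    290.5     32.       0.4801  -0.1558   0.056 ]
 [401.9091 292.697   33.       0.4737  -0.1952   0.056 ]]
```

View pics/c1.png

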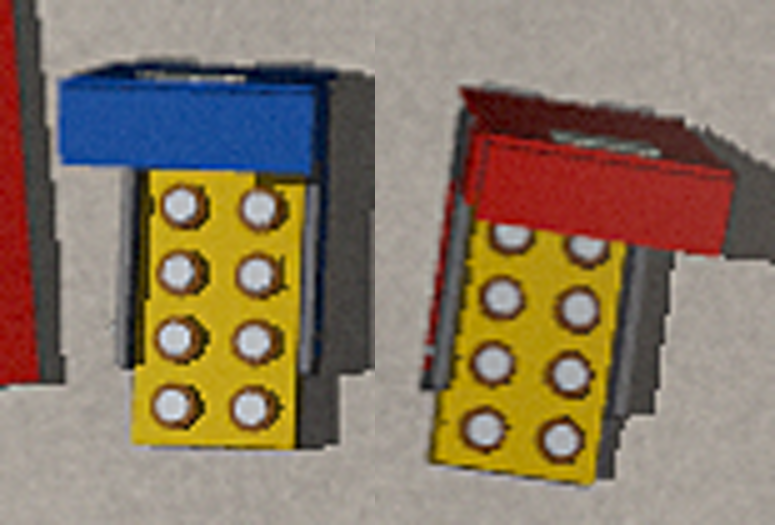

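View pics/c2.png

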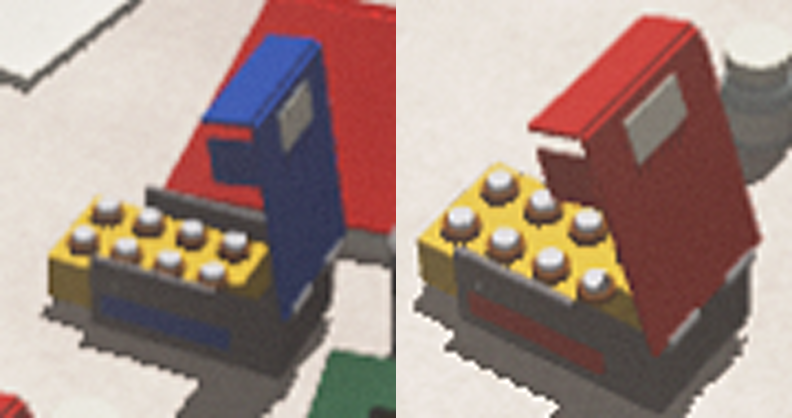

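Run:
```python
from h import *
from scipy.optimize import least_squares
t,s=Cam("top"),Cam("scene")
D={"blue":dict(p0=[.56,.23,-.05,1.2],yaw=np.radians(-2.85),top=[(215.3,278.6),(251.4,279.4)],sc=[(367.3,175.7),(364.8,222.3),(378,204.5),(358,178.4),(372.7,160.2)]),
"red":dict(p0=[.54,-.18,-.16,1.2],yaw=np.radians(-9.3),top=[(377,282.2),(413.6,287)],sc=[(295.9,261.8),(295.9,315.7),(319.7,289.5),(281.1,266.8),(305,241.4)])}
for k,d in D.items():
    def pts(p):
        x,y,w,a=p; W=lambda X:np.array(X)@R.from_euler("z",w).as_matrix().T+[x,y,0]
        c=lambda r,n,yy:[.075-r*np.cos(a)+n*np.sin(a),yy,.06+r*np.sin(a)+n*np.cos(a)]
        return W([[-.075,.047,.06],[-.075,-.047,.06]]),W([c(.13,.006,0),[.075,-.058,.06],[.075,.058,.06],c(.158,.005,-.058),c(.158,.005,.058)])
    def f(p):
        A,B=pts(p); return np.r_[(t.proj(A)-d["top"]).ravel()*1.5,(s.proj(B)-d["sc"]).ravel(),(p[2]-d["yaw"])*300]
    r=least_squares(f,d["p0"]);print(k,r.x,np.degrees(r.x[2:]),"res",r.fun.round(1))
    A,B=pts(r.x);print(" pad",B[0])
```

```text
blue [ 0.5926  0.229  -0.0491  1.4148] [-2.8133 81.0641] res [-0.8 -1.5  0.5 -0.8 -0.3  1.  -2.5  0.5 -1.7 -2.1  0.1  0.   0.2 -1.2
  0.2]
 pad [0.6533 0.2261 0.1894]
red [ 0.5698 -0.1909 -0.1618  1.3049] [-9.2716 74.7681] res [ 0.5 -1.1  0.  -0.4  0.6  0.2 -1.3 -0.  -0.9 -0.8 -1.2 -0.6  1.1 -1.4
  0.1]
 pad [ 0.6159 -0.1984  0.187 ]
```

arm_command(targets=[[[0,0,0.217,25.3,-41.1,0,0],[0,0,0.217,25.3,-41.1,0,0],[0,0,0.217,25.3,-41.1,0,0],[0,0,0.217,25.3,-41.1,0,0],[0,0,0.217,25.3,-41.1,0,0],[0,0,0.217,25.3,-41.1,0,0],[0,0,0.217,25.3,-41.1,0,0],[0,0,0.217,25.3,-41.1,0,0]]])

```text
clock: 0.77
tool_pos: [0.3525, 0.3653, 0.2265]
orientation: [180.0, 0.0, -2.8]
force: [1.4, 0.2, 0.4]
opening: 0.0397
```

arm_command(targets=[[[0,0,0,7.8,-12.6,0,0],[0,0,0,7.8,-12.6,0,0],[0,0,0,7.8,-12.6,0,0],[0,0,0,7.8,-12.6,0,0],[0,0,0,7.8,-12.6,-18,0],[0,0,0,7.8,-12.6,-18,0],[0,0,0,7.8,-12.6,-18,0],[0,0,0,7.8,-12.6,-18,0]]])

```text
clock: 1.43
tool_pos: [0.4301, 0.2409, 0.0587]
orientation: [-179.9, -0.0, -2.8]
force: [0.6, 0.5, -0.7]
opening: 0.0008
```

arm_command(targets=[[[0,0,0,0,-0.3,-3.4,0],[0,0,0,2.0,-0.4,-3.4,0],[0,0,0,3.5,-0.5,-3.4,0],[0,0,0,4.5,-0.5,-3.4,0],[0,0,0,5.3,-0.6,-3.4,0],[0,0,0,6.1,-0.6,-3.4,0],[0,0,0,6.8,-0.7,-3.4,0],[0,0,0,7.4,-0.7,-3.4,0]]])

```text
clock: 2.1
tool_pos: [0.5045, 0.2343, 0.0262]
orientation: [-180.0, -0.0, -2.8]
force: [-1.2, 0.5, -0.8]
opening: 0.0004
```

arm_command(targets=[[[0,0,0,0.2,0,0,0],[0,0,0,0.4,0,0,0],[0,0,0,0.5,-0.1,0,0],[0,0,0,0.6,-0.1,0,0],[0,0,0,0.6,-0.1,0,0]]])

```text
clock: 2.52
tool_pos: [0.5077, 0.2337, 0.026]
orientation: [180.0, 0.2, -2.8]
force: [-12.8, 5.8, 7.0]
opening: 0.0002
```

arm_command(targets=[[[0,0,0,0.2,0,0,0],[0,0,0,0.3,0,0,0],[0,0,0,0.3,0,0,0]]])

```text
clock: 2.77
tool_pos: [0.5078, 0.2336, 0.026]
orientation: [179.9, 0.4, -2.8]
force: [-28.9, 10.6, 18.0]
opening: 0.0002
```

Run:
```python
from h import *
print(ctrl.get_obs())
t=Cam("top");im=ctrl.snapshot("top");cv2.imwrite("pics/top1.png",im)
hsv=cv2.cvtColor(im,cv2.COLOR_BGR2HSV);s=cv2.inRange(hsv,(0,0,120),(180,90,255))[225:300,215:255]
nn,_,s2,c2=cv2.connectedComponentsWithStats(s)
for k in range(nn):
  if 15<s2[k,4]<60: print(s2[k,4],t.plane(c2[k]+[215,225],.056))
```

```text
{'clock': 2.7667, 'joint_pos': array([ 44.5943,  22.0912, -27.1986,  -0.3716, -41.0244,  42.8623]), 'qvel': array([ 0.0656, -0.1273, -0.155 ,  0.2891,  0.3383, -0.1051]), 'tau': array([-12.4438, -43.7951,  24.4035,  10.9843,   4.7143,  -0.1475]), 'tool_pos': array([0.5078, 0.2336, 0.026 ]), 'orientation': array([179.9341,   0.3918,  -2.8247]), 'force': array([-28.907 ,  10.6073,  17.9685]), 'moment': array([ 3.9184, 10.41  ,  0.1337]), 'opening': 0.00017559264063109214}
35 [[0.6078 0.2527 0.056 ]]
29 [[0.6052 0.2125 0.056 ]]
37 [[0.5779 0.1858 0.056 ]]
37 [[0.5722 0.2148 0.056 ]]
```

arm_command(targets=[[[0,0,0,-4,0.2,0,0],[0,0,0,-4,0.2,4,0],[0,0,0,-4,0.2,24,0],[0,0,0,-4,0.2,24,0],[0,0,0,-4,0.2,24,0],[0,0,0,-4,0.2,24,0],[0,0,0,-4,0.2,24,0],[0,0,0,-4,0.2,24,0]]])

```text
clock: 3.48
tool_pos: [0.4759, 0.2373, 0.2745]
orientation: [-179.5, -0.6, -2.7]
force: [1.0, 0.8, 0.5]
opening: 0.0006
```

arm_command(targets=[[[0,0,0,21.7,-1,0,0],[0,0,0,21.7,-1,0,0],[0,0,0,21.7,-1,0,0],[0,0,0,21.7,-1,0,0],[0,0,0,21.7,-1,0,0],[0,0,0,21.7,-1,0,0],[0,0,0,21.7,-1,0,0]]])

```text
clock: 4.07
tool_pos: [0.6921, 0.2246, 0.2632]
orientation: [179.9, 0.1, -2.9]
force: [-1.4, 0.6, -0.3]
opening: 0.0003
```

arm_command(targets=[[[0,0,0,0,0,-4,0],[0,0,0,0,0,-7.5,0],[0,0,0,-2,0.1,-7.5,0],[0,0,0,-3.3,0.1,-7.5,0],[0,0,0,-4.6,0.1,-7.8,0],[0,0,0,-5.8,0.2,-8.1,0],[0,0,0,-7.0,0.2,-8.5,0],[0,0,0,-8.2,0.3,-9.1,0]]])

```text
clock: 4.73
tool_pos: [0.607, 0.2288, 0.1762]
orientation: [-179.9, -0.1, -2.7]
force: [1.6, -0.6, 0.2]
opening: 0.0005
```

arm_command(targets=[[[0,0,0,-1.1,0.1,-0.7,0],[0,0,0,-2.2,0.1,-1.5,0],[0,0,0,-3.2,0.2,-2.5,0],[0,0,0,-4.1,0.2,-3.5,0],[0,0,0,-4.9,0.3,-4.6,0],[0,0,0,-5.6,0.3,-5.7,0],[0,0,0,-6.1,0.3,-6.6,0],[0,0,0,-6.5,0.3,-7.5,0]]])

```text
clock: 5.4
tool_pos: [0.5426, 0.2319, 0.1005]
orientation: [-179.9, -0.1, -2.7]
force: [1.5, 0.7, 1.3]
opening: 0.0005
```

arm_command(targets=[[[0,0,0,-0.2,0,-1,0],[0,0,0,-0.4,0,-1.8,0],[0,0,0,-0.5,0,-2.4,0],[0,0,0,-0.6,0,-2.9,0],[0,0,0,-0.6,0,-3.2,0],[0,0,0,-0.6,0,-3.5,0],[0,0,0,-0.6,0,-3.6,0]]])

```text
clock: 5.98
tool_pos: [0.5373, 0.2316, 0.0648]
orientation: [180.0, -0.0, -2.8]
force: [-8.1, 1.2, 22.0]
opening: 0.0007
```

Run:
```python
from h import *
o=ctrl.get_obs();print(o["tool_pos"],o["force"])
im=ctrl.snapshot("scene")
cv2.imwrite("pics/s2.png",cv2.resize(im[150:330,230:410],None,fx=3.3,fy=3.3,interpolation=2))
```

```text
[0.5373 0.2316 0.0648] [-8.1382  1.2039 22.0419]
```

View pics/s2.png

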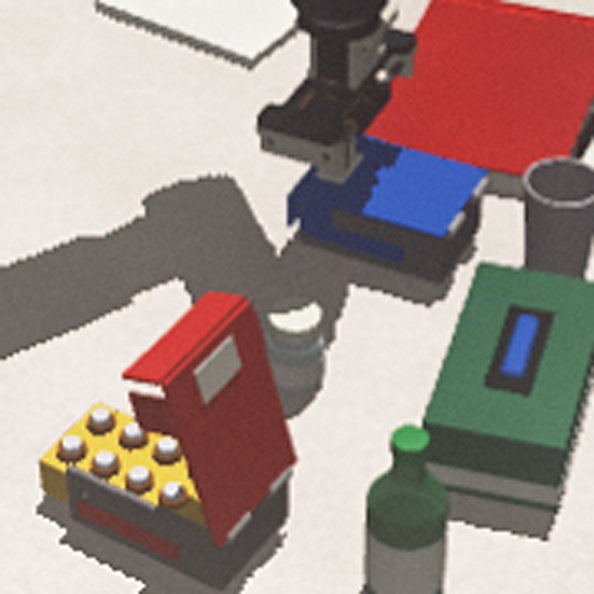

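The blue cover lies flat under the fingers, pressed at 22 N with the tip at 65 mm. I'll press slightly more, lift, and go to the red case.

arm_command(targets=[[[0,0,0,0,0,-0.2,0],[0,0,0,0,0,-0.2,0],[0,0,0,0,0,3,0],[0,0,0,0,0,7,0],[0,0,0,0,0,11,0],[0,0,0,0,0,15,0],[0,0,0,0,0,19,0],[0,0,0,0,0,20,0]]])

```text
clock: 6.7
tool_pos: [0.5394, 0.2322, 0.2707]
orientation: [-179.7, -0.4, -2.8]
force: [1.6, 0.8, 1.8]
opening: 0.0007
```

arm_command(targets=[[[0,0,-0.113,-12.3,-39.5,0,0],[0,0,-0.113,-12.3,-39.5,0,0],[0,0,-0.113,-12.3,-39.5,0,0],[0,0,-0.113,-12.3,-39.5,0,0],[0,0,-0.113,-12.3,-39.5,0,0],[0,0,-0.113,-12.3,-39.5,0,0],[0,0,-0.113,-12.3,-39.5,0,0],[0,0,-0.113,-12.3,-39.5,0,0]]])

```text
clock: 7.37
tool_pos: [0.4366, -0.0885, 0.2634]
orientation: [-180.0, 0.0, -9.3]
force: [2.5, -0.8, 0.4]
opening: 0.0004
```

arm_command(targets=[[[0,0,0,-2.4,-7.8,0,0],[0,0,0,-2.4,-7.8,0,0],[0,0,0,-2.4,-7.8,0,0]]])

```text
clock: 7.62
tool_pos: [0.4112, -0.1696, 0.2633]
orientation: [180.0, 0.1, -9.6]
force: [0.1, 0.7, 0.2]
opening: 0.0007
```

Run:
```python
from h import *
o=ctrl.get_obs();print(o["clock"],o["tool_pos"],o["orientation"],o["force"])
im=ctrl.snapshot("scene")
cv2.imwrite("pics/s3.png",cv2.resize(im[150:330,230:410],None,fx=3.3,fy=3.3,interpolation=2))
```

```text
7.6167 [ 0.4112 -0.1696  0.2633] [179.9578   0.0931  -9.5767] [0.0608 0.6556 0.159 ]
```

View pics/s3.png

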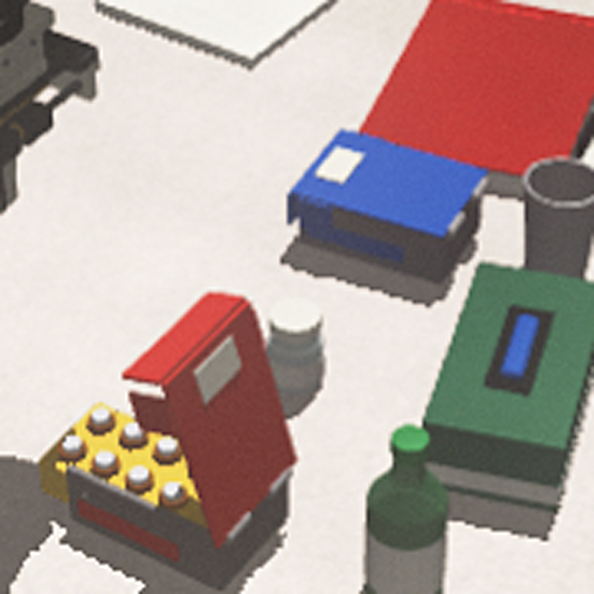

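The blue cover stays flat shut by itself. Now the red rack.

arm_command(targets=[[[0,0,0,0,0.5,-4,0],[0,0,0,0,0.5,-23.7,0],[0,0,0,0,0.5,-23.7,0],[0,0,0,0,0.5,-23.7,0],[0,0,0,0,0.5,-23.7,0],[0,0,0,0,0.5,-23.7,0],[0,0,0,0,0.5,-23.7,0]]])

```text
clock: 8.25
tool_pos: [0.4095, -0.1593, 0.0214]
orientation: [179.9, 0.6, -9.3]
force: [-0.8, -0.0, -1.0]
opening: 0.0006
```

arm_command(targets=[[[0,0,0,1.5,-0.2,0,0],[0,0,0,2.8,-0.4,0,0],[0,0,0,3.8,-0.6,0,0],[0,0,0,4.7,-0.7,0,0],[0,0,0,5.5,-0.9,0,0],[0,0,0,6.2,-1.0,0,0],[0,0,0,6.7,-1.1,0,0]]])

```text
clock: 8.83
tool_pos: [0.4817, -0.1709, 0.0273]
orientation: [-180.0, -0.0, -9.3]
force: [-1.5, 0.5, 1.4]
opening: 0.0003
```

arm_command(targets=[[[0,0,0,0.2,-0.2,0,0],[0,0,0,0.4,-0.3,0,0],[0,0,0,0.6,-0.4,0,0],[0,0,0,0.8,-0.4,0,0],[0,0,0,0.8,-0.4,0,0]]])

```text
clock: 9.25
tool_pos: [0.4845, -0.1747, 0.026]
orientation: [180.0, 0.4, -9.4]
force: [-10.3, 4.1, 5.9]
opening: 0.0005
```

arm_command(targets=[[[0,0,0,0.3,0,0,0],[0,0,0,0.4,0,0,0],[0,0,0,0.4,0,0,0]]])

```text
clock: 9.5
tool_pos: [0.4844, -0.1748, 0.0253]
orientation: [179.9, 0.8, -9.4]
force: [-18.9, 3.5, 13.3]
opening: 0.0009
```

Run:
```python
from h import *
t=Cam("top");im=ctrl.snapshot("top");cv2.imwrite("pics/top2.png",im)
hsv=cv2.cvtColor(im,cv2.COLOR_BGR2HSV);s=cv2.inRange(hsv,(0,0,120),(180,90,255))[245:310,375:415]
nn,_,s2,c2=cv2.connectedComponentsWithStats(s)
for k in range(nn):
  if 15<s2[k,4]<60: print(s2[k,4],t.plane(c2[k]+[375,245],.056))
```

```text
53 [[ 0.5791 -0.1317  0.056 ]]
```

arm_command(targets=[[[0,0,0,-4,0.6,0,0],[0,0,0,-4,0.6,4,0],[0,0,0,-4,0.6,24,0],[0,0,0,-4,0.6,24,0],[0,0,0,-4,0.6,24,0],[0,0,0,-4,0.6,24,0],[0,0,0,-4,0.6,24,0],[0,0,0,-4,0.6,24,0]]])

```text
clock: 10.22
tool_pos: [0.4563, -0.1698, 0.2749]
orientation: [-180.0, -0.7, -9.2]
force: [0.4, -0.4, 0.9]
opening: 0.0005
```

arm_command(targets=[[[0,0,0,21.8,-3.8,0,0],[0,0,0,21.8,-3.8,0,0],[0,0,0,21.8,-3.8,0,0],[0,0,0,21.8,-3.8,0,0],[0,0,0,21.8,-3.8,0,0],[0,0,0,21.8,-3.8,0,0],[0,0,0,21.8,-3.8,0,0]]])

```text
clock: 10.8
tool_pos: [0.6735, -0.2074, 0.2638]
orientation: [180.0, 0.2, -9.3]
force: [-0.2, 0.0, -1.3]
opening: 0.0003
```

Run:
```python
from h import *
o=ctrl.get_obs();print(o["tool_pos"],o["orientation"],o["force"])
h=np.array([.641,-.2025,0]);d=np.array([.987,-.161,0])
for a,k in zip([1.3,1.2,1.1,1,.9,.8,.7,.6,.5,.4,.3,.2,.1,.0],[9.5]*4+[9,9,8,7,6,5,4,3,2,1]):
    c,s=np.cos(a),np.sin(a);P=h+d*(-.13*c+.006*s+k/1e3)+[0,0,.06+.13*s+.006*c]
    print(a,P)
im=ctrl.snapshot("top");t=Cam("top")
hsv=cv2.cvtColor(im,cv2.COLOR_BGR2HSV);s=cv2.inRange(hsv,(0,0,120),(180,90,255))[245:310,375:415]
nn,_,s2,c2=cv2.connectedComponentsWithStats(s)
for k in range(nn):
  if 15<s2[k,4]<60: print(s2[k,4],t.plane(c2[k]+[375,245],.056))
```

```text
[ 0.6735 -0.2074  0.2638] [179.9705   0.1606  -9.2943] [-0.203   0.02   -1.2944]
1.3 [ 0.6218 -0.1994  0.1869]
1.2 [ 0.6094 -0.1973  0.1833]
1.1 [ 0.5975 -0.1954  0.1786]
1 [ 0.586  -0.1935  0.1726]
0.9 [ 0.5748 -0.1917  0.1656]
0.8 [ 0.5647 -0.1901  0.1574]
0.7 [ 0.5546 -0.1884  0.1483]
0.6 [ 0.5454 -0.1869  0.1384]
0.5 [ 0.5372 -0.1856  0.1276]
0.4 [ 0.5301 -0.1844  0.1162]
0.3 [ 0.5241 -0.1834  0.1041]
0.2 [ 0.5194 -0.1827  0.0917]
0.1 [ 0.5159 -0.1821  0.0789]
0.0 [ 0.5137 -0.1817  0.066 ]
37 [[ 0.5518 -0.1696  0.056 ]]
37 [[ 0.5453 -0.2089  0.056 ]]
29 [[ 0.5182 -0.1657  0.056 ]]
37 [[ 0.5119 -0.2037  0.056 ]]
```

arm_command(targets=[[[0,0,0,0,0,-4,0],[0,0,0,0,0,-7.7,0],[0,0,0,-3,0.5,-7.7,0],[0,0,0,-5.2,0.8,-7.7,0],[0,0,0,-6.4,1.0,-8.1,0],[0,0,0,-7.6,1.2,-8.5,0],[0,0,0,-8.8,1.4,-9.1,0],[0,0,0,-9.9,1.6,-9.8,0]]])

```text
clock: 11.52
tool_pos: [0.571, -0.1908, 0.17]
orientation: [-180.0, -0.2, -9.3]
force: [-0.1, -0.0, -0.0]
opening: 0.0002
```

arm_command(targets=[[[0,0,0,-1.0,0.2,-0.8,0],[0,0,0,-2.0,0.3,-1.7,0],[0,0,0,-2.9,0.5,-2.7,0],[0,0,0,-3.8,0.6,-3.8,0],[0,0,0,-4.5,0.7,-4.9,0],[0,0,0,-5.1,0.8,-6.2,0],[0,0,0,-5.5,0.9,-7.4,0]]])

```text
clock: 12.1
tool_pos: [0.5164, -0.1819, 0.0958]
orientation: [-180.0, -0.2, -9.3]
force: [1.9, 0.4, 1.0]
opening: 0.0004
```

arm_command(targets=[[[0,0,0,-0.2,0,-1,0],[0,0,0,-0.4,0,-1.7,0],[0,0,0,-0.5,0,-2.3,0],[0,0,0,-0.5,0,-2.6,0],[0,0,0,-0.5,0,-2.8,0],[0,0,0,-0.5,0,-2.9,0]]])

```text
clock: 12.6
tool_pos: [0.5117, -0.1818, 0.0658]
orientation: [-180.0, 0.0, -9.3]
force: [-1.1, 1.3, 2.3]
opening: 0.0005
```

arm_command(targets=[[[0,0,0,0,0,-0.2,0],[0,0,0,0,0,-0.4,0],[0,0,0,0,0,-0.6,0],[0,0,0,0,0,-0.6,0]]])

```text
clock: 12.93
tool_pos: [0.512, -0.1821, 0.0642]
orientation: [179.9, -0.1, -9.2]
force: [-16.4, 9.0, 45.8]
opening: 0.0006
```

Firm at 64 mm with 46 N. I'll lift straight up and check.

arm_command(targets=[[[0,0,0,0,0,2,0],[0,0,0,0,0,6,0],[0,0,0,0,0,10,0],[0,0,0,0,0,14,0],[0,0,0,-6,0,18,0],[0,0,0,-10,0,18,0],[0,0,0,-12,0,18,0],[0,0,0,-12,0,18,0]]])

```text
clock: 13.6
tool_pos: [0.3868, -0.1819, 0.2414]
orientation: [-179.9, -0.1, -9.3]
force: [-0.4, 0.4, -1.1]
opening: 0.0003
```

Run:
```python
from h import *
o=ctrl.get_obs();print(o["clock"],o["tool_pos"],o["force"])
im=ctrl.snapshot("scene");t0=cv2.imread("pics/scene0.png")
cv2.imwrite("pics/s4.png",cv2.resize(im[140:440,150:480],None,fx=2,fy=2,interpolation=2))
s=Cam("scene")
for n,x,y,w in(("blue",.5903,.229,-.0491),("red",.567,-.190,-.1618)):
    X=np.array([[-.055,0,.066],[-.083,.058,.065],[-.083,-.058,.065]])@R.from_euler("z",w).as_matrix().T+[x,y,0]
    print(n,(s.proj(X)-[150,140])*2)
```

```text
13.6 [ 0.3868 -0.1819  0.2414] [-0.3822  0.4129 -1.1163]
blue [[361.6862 120.3202]
 [361.041   97.5098]
 [329.7997 136.1506]]
red [[231.559  283.2913]
 [239.8032 251.9387]
 [189.0079 301.7796]]
```

View pics/s4.png

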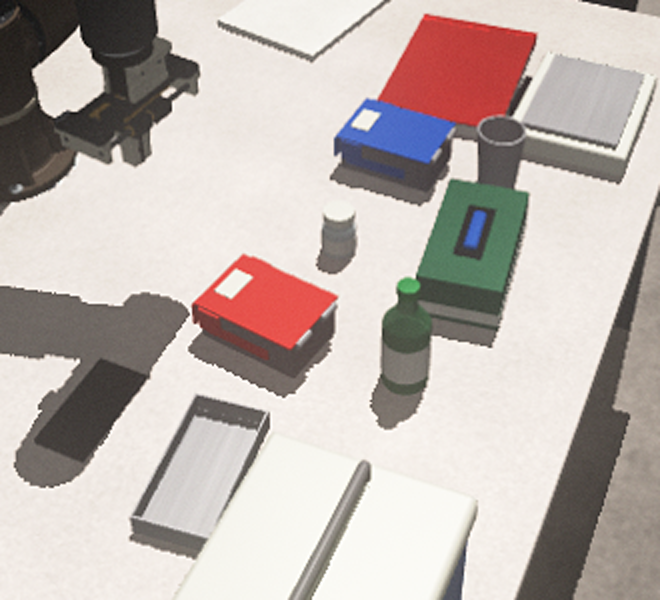

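Both covers lie flat with the arm clear. The pads are at (365,120) and (234,284), within 2–4 px of where shut covers predict in this 2x view, and the bystanders look unmoved. Handing in.

```bash
python3 -c "
from plant import ctrl
print(ctrl.close_job())"
```

```text
the job is handed in; nothing more can be done
None
```

I slid both racks home and shut both covers, then handed the job in at about 13.6 s of the 72 s allowed.

- **Racks:** I pushed each one until it stopped firmly, blue at about 29 N and red at about 19 N. They had moved about 40 mm and 38.5 mm, judged by the vials, against roughly 41 mm and 38 mm expected.
- **Covers:** I swung each down by its pad and pressed it with the fingertip at 64–65 mm, near the 66 mm shut height. The last force read was 22 N on blue (then 2 mm further down) and 46 N on red. After release both stayed flat in the scene view, with the pads within about 2 px of where shut covers should put them.
- **Bystanders:** none looks moved in the last picture, and the gripper was in free air at the end.

Two checks fell short of exact:
- **Stopping points:** the racks stopped about 2 mm (blue) and 4 mm (red) before my camera-fitted home positions. I put that down to fit error, because the stops were hard and both covers then shut flat.
- **Joint angles:** I could not read the cover angles directly. "Shut" is judged from the pictures and the pressing height.

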